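# Peel the top tray off a stuck stack and hold it out

## Robot

A 7-joint arm with a two-finger parallel gripper is mounted at the origin on a cart in front of the work surface, level with it; the furniture and walls round the work are solid. World frame = base frame: x ahead of the robot, y to its left, z up, the work surface at z = 0. Lengths are in mm, angles in rad, forces in N, time in s.
With the tool pointing down it reaches from about 425 to 875 mm from the base axis. Payload 8.4 kg.
Tool frame: the origin (TCP) lies on the centre line of the jaws, within the pads' length; the fingertips stand 14 mm ahead of it and the grasp point (between the pads) lies 5 mm behind it; z points along the fingers, y is the line along which they close (so a half turn about z gives the same grasp; the last joint's range is limited). The gripper opens to 85 mm and grips with 20 to 120 N. Pads are 22 mm wide; open, the fingers measure 114 mm over their backs; the gripper's body (76 mm by 85 mm) begins 54 mm behind the grasp point. The pads swing forward as they close: fully open they stand 13 mm farther back than shut.
Start: joints at [1.197, 0.333, 0.04, 1.465, -0.013, 1.343, -0.059], TCP at [176.359, -625.59, 245.308] pointing down, gripper open.
Joint ranges: [-2.58, 2.58], [-0.38, 2.09], [-1.3, 1.39], [0.25, 2.4], [-1.5, 4.64], [0.08, 2.09], [-2.65, 2.65]. Speed limits (rad/s): [2.22, 2.22, 2.79, 2.79, 3.14, 3.14, 3.14].

## Interface

Orientations are given as a unit quaternion [w, x, y, z].
In Python, from cell import robot, vision, recognise gives the robot as it stands.
- The arm moves only by the tool move_arm, never from a script. Its argument "plan" is a list that holds one entry, the list of rows, each a list of 7 numbers: the opening, from 0 (shut) to 1 (fully open), then the shift along the tool's x, y, z in m, then the turn, a rotation vector about the tool's x, y, z in degrees. In form: [[[claw, x, y, z, rx, ry, rz], ...]]. A call has 1 to 12 rows; each row is the pose to reach, as a shift and turn from the pose commanded when the call began, along the tool's axes at that moment; what a row does not reach only later rows make up. A row lasts 1/10 s, in which the tool goes at most 50 mm and 8.59 degrees, less where a joint would pass 70% of its speed; a pose out of reach is approached as far as the arm can. A call with a gripper value outside its range is refused whole. The fingers move at their own pace and stop on an object; "force" is the grip in N (left out, the last holds). Time passes only in rows, so rows that repeat a pose let the fingers close. It gives the time, the measured TCP pose, the force, the opening and the grip force at its end, in the units of the state.
- robot.observe(): the state, without advancing time (a new reading comes with each control period).
- vision.get_image(name): name is "scene" or "top" or "wrist"; returns a dict with "pixels" (384x512x3 uint8, blue, green, red), "intrinsics" (3x3 intrinsics, pixels), "pose" (4x4, takes a point from camera to world coordinates). Camera axes: x right, y up, looking along -z (the intrinsics and any distortion apply to the point x, -y, -z); pixel columns grow to the right and rows downward; lengths in mm; the calibration is good to about 2 mm. A picture is of the moment at which its call begins. There is no depth.
- robot.close_job(): hands the job in; it is judged then, once.
Trained networks look in a picture, given as the dict that the camera call returned (one of the last four; its "shot" number tells which), for a name from the list of things; names that differ only in an ending like _2 or _b are one class to them, and where a whole thing is asked for, a point or a joint stands for the part that bears it (a point fixed in the world has none). Each returns a list of dicts, best first, with "conf" (0 to 1); they miss things now and then, are a little off and sometimes report something else, mostly with a low value. They report only what shows in the picture. A call takes as long as a camera call.
- recognise(picture, target): "box" ([centre column, centre row, width, height] in pixels, round what is visible of it).
The state is a dict: "t": time; "q": joint angles; "joint_velocities": joint speeds; "tau": joint torques, N m; "ee_pos": TCP position; "tcp_rot": TCP orientation; "wrist_force": force on the tool from outside, world axes, zero at the start; "moment": the same for the moment, N m; "gripper_width": finger opening in mm; "finger_force": force on a finger pad.
Only numpy, scipy, OpenCV 4.12 (cv2) and the standard library are available. Lean on these libraries where they do the work, as an engineer would, in place of code of your own. Each camera call takes 0.05 s, during which the arm holds its last target. There are 200 camera calls.

## Task

The blue parts trays are stuck in one another. Take the top tray by its orange corner tab and peel it off, tilting it: raise the tab's corner first, a good 2 cm, while the opposite corner still sits down on the stack, then lift the tray away. Finish while still holding it by the tab, level and open side up, still, some 15 cm above the middle of the cork mat, ready to be filled. Leave the bit case, the oak offcut and the sanding block where they are.

Things in the scene. Friction and masses are not known exactly. Their poses are not given: they have to be found in the camera images.
- tray_tab (a point): Orange pull tab of the top tray, an upright block standing on one corner of the tray's rim: 10 mm thick along the tray's diagonal (the line from the tab to tray_far), 18 mm wide across it, 40 mm tall. The point is on its centre line, 26 mm above the tray's rim and 14 mm below the tab's top. Axes are those of the tray: z up out of its open side, x along its long side; the tab is at the corner of negative x and y.
- tray_far (a point): Corner opposite the tab of the top tray's rim, at rim height; 167 mm from the tab along the diagonal. At the start it is 66 mm above the bench.
- tray_mid (a point): Middle of the underside of the top tray: a loose blue formed tray, floor 122 x 92 mm, rim flange 146 x 116 mm, 30 mm deep (rim 30 mm above this point), about 0.12 kg. Axes: z up out of the open side, x along the long side.
- stack: Three blue trays underneath, nested, on a plywood foot 150 x 120 x 6 mm, fixed to the bench. Origin: centre of the underside of the foot, on the bench. Highest rim 56 mm above the bench. The top tray sits 20 mm deep in it, held by four sprung rubber pads, one per side, that let go once that side is 11 mm up: straight up takes about 16 N, by the corner about 9 N. Turned about tray_far as a hinge it comes out freely.
- mat_mid (a point): Centre of the top of a fixed cork mat, 150 x 120 mm, 4 mm thick, with a paler middle, lying on the bench.
- bit_case: Loose dark blue bit case, 59 x 110 x 23 mm; origin at the centre of its underside. Bystander.
- offcut: Loose oak offcut, 60 x 80 x 30 mm; origin at the centre of its underside. Bystander.
- sanding_block: Loose tan sanding block, 60 x 110 x 30 mm; origin at the centre of its underside. Bystander.

How it is judged:
By the outcome, as a careful person would: the job done as asked, in the order asked, and still so for the second after the job is handed in, while the arm keeps its last pose, push and grip.
It also fails if it takes over 38 s, if anything falls off the work surface, if the arm or the gripper's body presses on something with over 40 N, if the wrist force passes 120 N, or if a joint passes its speed limit or range.

## Working session

There is one attempt and no reset: what is moved stays moved. The work goes in short steps, Python scripts to look and compute and a tool call to move; the robot and the scene stay as the last step left them, time stands still between calls to the robot, and variables do not carry over. Pictures are saved under pics/ and viewed, at most 10 in all, crops included, and the job is handed in when it is done.

Besides the shell and the picture viewer there is one more tool, called after "Request:" by a JSON object that holds its "api" and its "payload", one argument or row to a line. move_arm: Moves the arm, as the interface text tells. Its arguments: {"type":"object","properties":{"plan":{"type":"array"},"force":{"type":"number"}},"required":["plan"]}

```bash
mkdir -p pics; cat > h.py <<'E'
import numpy as np, cv2
from cell import robot, vision, recognise
def ray(p,uv):
    K=np.array(p["intrinsics"]);T=np.array(p["pose"])
    d=np.linalg.inv(K)@[uv[0],uv[1],1]; d=T[:3,:3]@[d[0],-d[1],-d[2]]
    return T[:3,3],d
def atz(p,uv,z):
    o,d=ray(p,uv); return o+d*(z-o[2])/d[2]
def proj(p,X):
    K=np.array(p["intrinsics"]);T=np.array(p["pose"])
    c=T[:3,:3].T@(np.array(X)-T[:3,3]); c=np.array([c[0],-c[1],-c[2]]); c=K@c; return c[:2]/c[2]
def tri(obs):
    A=np.zeros((3,3));b=np.zeros(3)
    for p,uv in obs:
        o,d=ray(p,uv);d=d/np.linalg.norm(d);M=np.eye(3)-np.outer(d,d);A+=M;b+=M@o
    return np.linalg.solve(A,b)
E
python3 - <<'E'
from h import *
np.set_printoptions(precision=1,suppress=True)
s=robot.observe();print({k:np.round(s[k],3) for k in("t","ee_pos","tcp_rot","gripper_width","wrist_force")})
ims=[]
for n in("scene","top","wrist"):
    p=vision.get_image(n);print(n,p.keys(),np.array(p["pose"])[:3,3]);ims.append(p["pixels"])
    for t in("tray_tab","tray_far","tray_mid","stack","mat_mid","bit_case","offcut","sanding_block"):
        try:r=recognise(p,t)
        except Exception as e:r=[];print(t,e)
        for q in r[:2]:
            z={"tray_tab":82,"mat_mid":4,"stack":56}.get(t,30)
            print(t,np.round(q["box"]),round(q["conf"],2),atz(p,q["box"][:2],z))
cv2.imwrite("pics/a.png",ims[0]);cv2.imwrite("pics/b.png",ims[1]);cv2.imwrite("pics/c.png",ims[2])
E
```

```text
{'t': np.float64(0.0), 'ee_pos': array([ 176.2, -625.2,  244.4]), 'tcp_rot': array([-0. ,  1. ,  0.1, -0. ]), 'gripper_width': np.float64(85.595), 'wrist_force': array([ 0.5, -0.3,  0.3])}
scene dict_keys(['pixels', 'intrinsics', 'pose', 'shot']) [ -1.2 260.4 526.4]
tray_tab [200. 240.  86.  50.] 0.63 [523.2  18.1  82. ]
tray_far [200. 238.  86.  50.] 0.73 [593.4 -14.8  30. ]
tray_mid [202. 239.  88.  50.] 0.68 [587.  -17.4  30. ]
stack [199. 261.  90.  43.] 0.62 [500.2  35.   56. ]
mat_mid [293. 209.  68.  38.] 0.82 [ 585.7 -280.9    4. ]
bit_case [256. 222.  51.  25.] 0.62 [ 567.7 -147.9   30. ]
offcut [219. 201.  39.  26.] 0.76 [ 698.7 -128.4   30. ]
sanding_block [270. 181.  39.  29.] 0.59 [ 699.9 -294.5   30. ]
top dict_keys(['pixels', 'intrinsics', 'pose', 'shot']) [ 488.3 -162.8 1060.2]
tray_tab [177. 218.  72.  81.] 0.91 [550.    1.5  82. ]
tray_far [177. 219.  73.  78.] 0.9 [551.3  11.5  30. ]
tray_mid [177. 219.  68.  79.] 0.78 [552.4   9.7  30. ]
stack [195. 222.  47.  75.] 0.68 [542.5 -33.8  56. ]
mat_mid [307. 203.  63.  70.] 0.69 [ 587.4 -285.1    4. ]
bit_case [253. 200.  52.  32.] 0.72 [ 593.8 -160.8   30. ]
offcut [243. 148.  32.  27.] 0.85 [ 711.8 -138.8   30. ]
sanding_block [320. 140.  47.  32.] 0.62 [ 729.7 -315.4   30. ]
wrist dict_keys(['pixels', 'intrinsics', 'pose', 'shot']) [ 253.  -603.6  373.4]
```

```bash
python3 - <<'E'
import cv2
b=cv2.imread("pics/b.png");a=cv2.imread("pics/a.png")
cv2.imwrite("pics/b1.png",cv2.resize(b[110:270,120:370],(800,512),interpolation=cv2.INTER_CUBIC))
cv2.imwrite("pics/a1.png",cv2.resize(a[150:310,130:350],(792,576),interpolation=cv2.INTER_CUBIC))
E
```

```text
(no output)
```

View pics/b1.png

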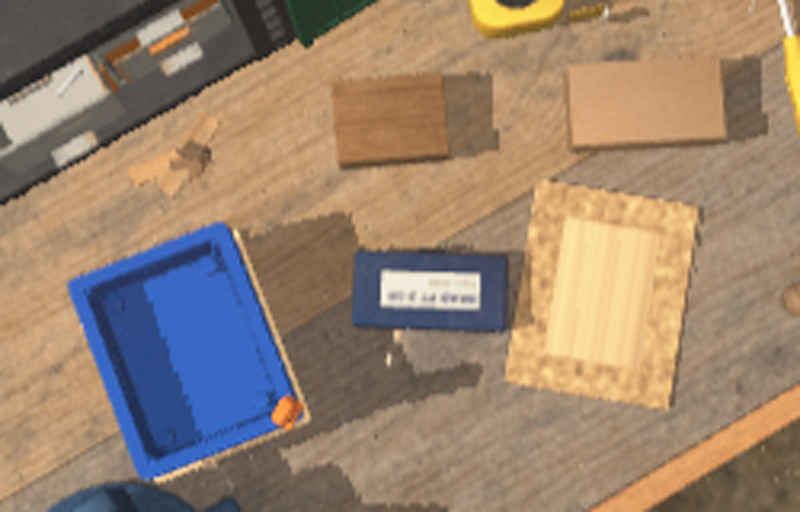

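View pics/a1.png

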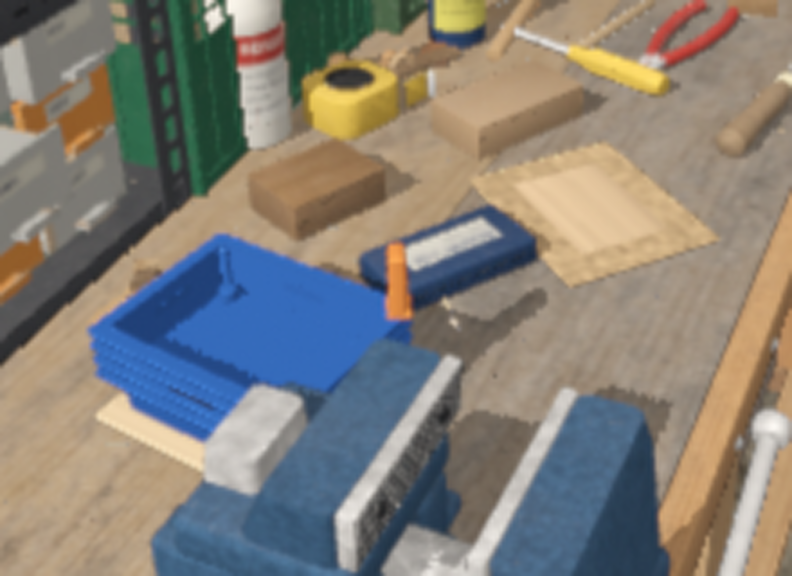

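The top view shows the tray at crop corners (232,225), (70,283), (150,480), with the orange tab at (288,408). The mat is centred near (605,295). The scene view shows the upright tab at (398,280) and a vise in front of the tray.

```bash
python3 - <<'E'
from h import *
np.set_printoptions(precision=1,suppress=True)
from scipy.optimize import least_squares
from scipy.spatial.transform import Rotation as R
s=vision.get_image("scene");t=vision.get_image("top")
def m(p,roi):
    h=cv2.cvtColor(p["pixels"],cv2.COLOR_BGR2HSV); k=cv2.inRange(h,(3,150,120),(18,255,255)); z=np.zeros_like(k);x0,x1,y0,y1=roi;z[y0:y1,x0:x1]=k[y0:y1,x0:x1]
    ys,xs=np.nonzero(z);return xs,ys
for p,roi in((s,(232,252,210,245)),(t,(200,220,228,248))):
    xs,ys=m(p,roi);print(len(xs),xs.min(),xs.max(),ys.min(),ys.max(),xs.mean(),ys.mean())
    if p is s: cs=(xs.mean(),ys.mean())
    else: ct=(xs.mean(),ys.mean())
print("tab centre",tri([(s,cs),(t,ct)]))
c=lambda u,v:(120+u/3.2,110+v/3.2)
P=[atz(t,c(*q),66)[:2] for q in((232,225),(70,283),(150,480))]
loc=np.array([[73,-58],[73,58],[-73,58]])
f=lambda v:(np.array([[np.cos(v[2]),-np.sin(v[2])],[np.sin(v[2]),np.cos(v[2])]])@loc.T).T+v[:2]-P
r=least_squares(lambda v:f(v).ravel(),[550,5,.3]);print("tray",r.x,np.degrees(r.x[2]),f(r.x))
mp=[atz(t,c(*q),4) for q in((542,180),(698,207),(668,408),(507,381))];print("mat",np.mean(mp,0),mp)
o=robot.observe();print(R.from_quat(np.roll(o["tcp_rot"],-1)).as_matrix(), o["q"])
cv2.imwrite("pics/t.png",t["pixels"])
E
```

```text
99 238 243 218 237 240.08080808080808 228.25252525252526
60 205 214 234 243 209.3 238.45
tab centre [507.5 -66.5  82.9]
tray [548.3  -0.7   0.4] 21.276393179190354 [[ 3.1  0.2]
 [-0.2 -1.6]
 [-3.   1.4]]
mat [ 591.  -288.9    4. ] [array([ 674.3, -245.8,    4. ]), array([ 653.3, -358.8,    4. ]), array([ 508. , -332.9,    4. ]), array([ 528.4, -218. ,    4. ])]
[[ 1.   0.3  0. ]
 [ 0.3 -1.   0. ]
 [ 0.  -0.  -1. ]] [ 1.2  0.3  0.   1.5 -0.   1.3 -0.1]
```

View pics/b.png

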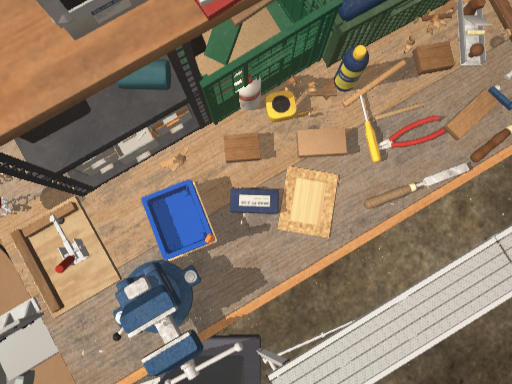

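View pics/a.png

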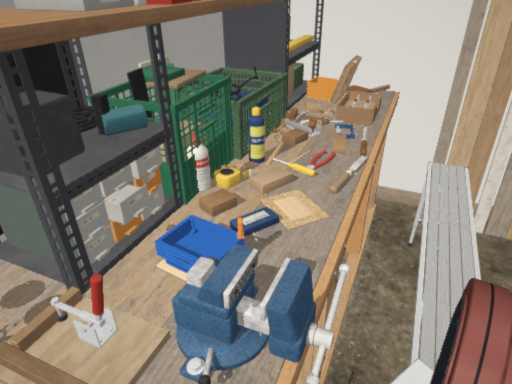

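```bash
cat >> h.py <<'E'
from scipy.spatial.transform import Rotation as R
def pose(o=None):
    o=o or robot.observe(); return np.array(o["ee_pos"]),R.from_quat(np.roll(o["tcp_rot"],-1))
def goal(pos,Rt=None):
    p,r=pose(); Rt=Rt or r
    return r.inv().apply(np.array(pos)-p)/1000, np.degrees((r.inv()*Rt).as_rotvec())
def down(yaw): # tool z down, tool y along world angle yaw(deg)
    a=np.radians(yaw);y=np.array([np.cos(a),np.sin(a),0]);z=np.array([0,0,-1.]);return R.from_matrix(np.c_[np.cross(y,z),y,z])
E
python3 - <<'E'
from h import *
np.set_printoptions(precision=3,suppress=True)
print(pose()[1].as_matrix()); print(goal([509,-66,200],down(-120)))
E
```

```text
[[ 0.962  0.271  0.   ]
 [ 0.271 -0.962  0.   ]
 [ 0.    -0.    -1.   ]]
(array([ 0.472, -0.448,  0.045]), array([-0.004,  0.   , 45.747]))
```

Request:
{"api": "move_arm", "payload": {
  "plan": [
    [[0.6,0.032,-0.03,0,0,0,4],[0.6,0.064,-0.06,0,0,0,8],[0.6,0.096,-0.09,0,0,0,12],[0.6,0.128,-0.12,0,0,0,16],[0.6,0.16,-0.15,0,0,0,20],[0.6,0.192,-0.18,0,0,0,24],[0.6,0.224,-0.21,0,0,0,28],[0.6,0.256,-0.24,0,0,0,32],[0.6,0.288,-0.27,0,0,0,36],[0.6,0.32,-0.3,0,0,0,40],[0.6,0.352,-0.33,0,0,0,43],[0.6,0.384,-0.36,0,0,0,45.7]]
  ]
}}

```text
t: 2.65
ee_pos: [449.0, -173.3, 245.7]
tcp_rot: [0.0, 0.966, -0.26, 0.0]
wrist_force: [1.4, -0.0, -0.5]
gripper_width: 51.1
finger_force: 0.0
```

```bash
python3 - <<'E'
from h import *
np.set_printoptions(precision=3,suppress=True)
p=vision.get_image("wrist");cv2.imwrite("pics/w1.png",p["pixels"])
print(robot.observe()["q"],np.array(p["pose"])[:3]); print(goal([509,-66,205],down(-120)))
for X in([509,-66,66],[509,-66,106],[595,80,66]):print(proj(p,X))
for t in("tray_tab","stack"):print([(np.round(q["box"]),q["conf"]) for q in recognise(p,t)[:2]])
E
```

```text
[ 0.631  0.009 -0.369  1.843  0.     1.289 -1.829] [[  -0.501    0.823    0.269  517.71 ]
 [  -0.866   -0.476   -0.156 -212.725]
 [  -0.      -0.311    0.951  373.835]]
(array([-0.001, -0.115,  0.041]), array([-0.188, -0.072,  0.181]))
[126.58  173.068]
[109.082 185.23 ]
[-51.698 171.722]
[(array([ 67., 167., 134., 178.]), 0.71)]
[(array([ 82., 159., 151., 169.]), 0.63)]
```

View pics/w1.png

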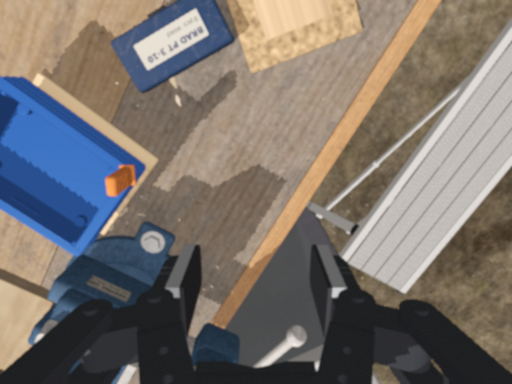

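The wrist view shows the tab at (120,180), matching my predictions of base (127,173) and top (109,185). The vise is around (120,270).

Request:
{"api": "move_arm", "payload": {
  "plan": [
    [[0.5,0,-0.04,0.01,0,0,0],[0.5,0,-0.08,0.02,0,0,0],[0.5,-0.001,-0.115,0.041,0,0,0],[0.5,-0.001,-0.115,0.041,0,0,0],[0.5,-0.001,-0.115,0.041,0,0,0]]
  ]
}}

```text
t: 3.3
ee_pos: [504.5, -75.3, 203.8]
tcp_rot: [0.0, 0.966, -0.258, -0.001]
wrist_force: [-0.8, -0.8, -0.0]
gripper_width: 42.5
finger_force: 0.0
```

```bash
python3 - <<'E'
from h import *
np.set_printoptions(precision=3,suppress=True)
p=vision.get_image("wrist");cv2.imwrite("pics/w2.png",p["pixels"])
h=cv2.cvtColor(p["pixels"],cv2.COLOR_BGR2HSV);k=cv2.inRange(h,(3,150,120),(18,255,255))
n,l,st,c=cv2.connectedComponentsWithStats(k)
for i in range(1,n):
    if st[i,4]>60:print(st[i],c[i],cv2.boxPoints(cv2.minAreaRect(np.argwhere(l==i)[:,::-1].astype(np.float32))))
for X in([509,-66,66],[509,-66,106],[509,-66,86],[595,80,66]):print(proj(p,X))
for q in ((2,0),):pass
print(pose()[0],robot.observe()["q"])
E
```

```text
[237 176  15  37 508] [243.6   192.776] [[237. 176.]
 [251. 176.]
 [251. 212.]
 [237. 212.]]
[243.175 184.367]
[241.281 200.475]
[242.298 191.829]
[ 38.966 182.283]
[504.507 -76.226 204.299] [ 0.504  0.107 -0.469  1.835  0.052  1.212 -2.075]
```

View pics/w2.png

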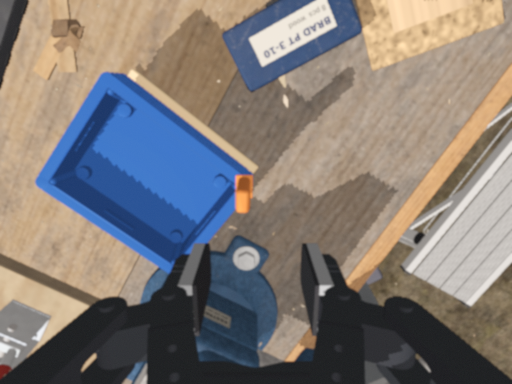

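The tab is at (244,193), square to the image, so the yaw is right. The far corner is at (40,183), as predicted. I'll check the vise height before descending.

```bash
python3 - <<'E'
from h import *
np.set_printoptions(precision=3,suppress=True)
p=vision.get_image("wrist");t=vision.get_image("top")
print("knob",tri([(p,(247,257)),(t,(192,276))]))
for z in(50,100,150):print(atz(p,(247,257),z),atz(p,(240,237),z),atz(t,(192,276),z))
print(pose()[0],goal([508.7,-66.5,88],down(-120)))
for X in([508.7,-66.5,88],):print(proj(p,X))
E
```

```text
knob [425.178 -21.035  16.14 ]
[441.329 -30.378  50.   ] [462.634 -35.33   50.   ] [426.896 -26.462  50.   ]
[464.732 -45.463 100.   ] [482.265 -49.538 100.   ] [429.936 -33.211 100.   ]
[488.135 -60.547 150.   ] [501.895 -63.746 150.   ] [432.976 -39.959 150.   ]
[504.669 -76.619 204.817] (array([-0.002, -0.011,  0.117]), array([ 0.022, -0.051, -0.095]))
[242.01  193.218]
```

Request:
{"api": "move_arm", "payload": {
  "plan": [
    [[0.45,-0.002,-0.01,0.005,0,0,0],[0.45,-0.002,-0.01,0.03,0,0,0],[0.45,-0.002,-0.01,0.055,0,0,0],[0.45,-0.002,-0.01,0.08,0,0,0],[0.45,-0.002,-0.01,0.1,0,0,0],[0.45,-0.002,-0.01,0.116,0,0,0],[0.45,-0.002,-0.01,0.116,0,0,0],[0.45,-0.002,-0.01,0.116,0,0,0]]
  ]
}}

```text
t: 4.25
ee_pos: [508.2, -65.0, 88.7]
tcp_rot: [-0.0, 0.966, -0.259, -0.0]
wrist_force: [1.0, 0.5, 1.3]
gripper_width: 38.5
finger_force: 0.0
```

```bash
python3 - <<'E'
from h import *
np.set_printoptions(precision=3,suppress=True)
p=vision.get_image("wrist");cv2.imwrite("pics/w3.png",p["pixels"])
print(pose()[0],robot.observe()["wrist_force"],goal([508.7,-66.5,88],down(-120)))
E
```

```text
[508.692 -65.09   89.222] [ 0.977  0.275 -0.994] (array([0.001, 0.001, 0.001]), array([-0.031, -0.059,  0.028]))
```

View pics/w3.png

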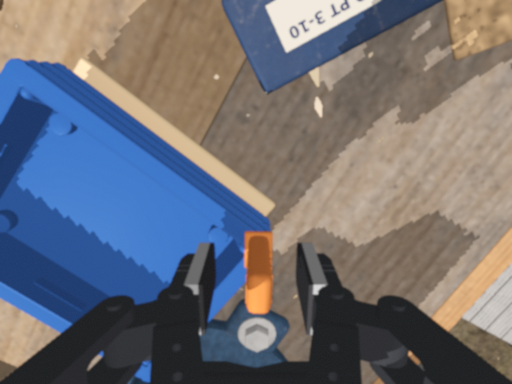

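The tab stands between the jaws at column 259 (jaw centre about 256), so I'll shift 1 mm and close.

Request:
{"api": "move_arm", "payload": {
  "plan": [
    [[0.45,0,0.001,0.001,0,0,0],[0.2,0,0.001,0.001,0,0,0],[0,0,0.001,0.001,0,0,0],[0,0,0.001,0.001,0,0,0],[0,0,0.001,0.001,0,0,0],[0,0,0.001,0.001,0,0,0],[0,0,0.001,0.001,0,0,0],[0,0,0.001,0.001,0,0,0]]
  ],
  "force": 90
}}

```text
t: 5.1
ee_pos: [507.9, -66.3, 88.0]
tcp_rot: [0.0, 0.966, -0.259, 0.0]
wrist_force: [-1.5, -0.8, 6.3]
gripper_width: 8.8
finger_force: 88.0
```

```bash
cat > peel.py <<'E'
from h import *
import sys
np.set_printoptions(precision=4,suppress=True)
# hinge: far corner in tool frame: tool y points away from far (-120deg) ; TCP ~21 above rim
F=np.array([0,-.167,.021])
for a in range(0,23,2):
    best=None
    r=R.from_rotvec([np.radians(-a),0,0])  # sign checked by z
    s=F-r.apply(F); print(a,s)
E
python3 peel.py; python3 -c "
from h import *
o=robot.observe();print(o)"
```

```text
0 [0. 0. 0.]
2 [ 0.     -0.0008 -0.0058]
4 [ 0.     -0.0019 -0.0116]
6 [ 0.     -0.0031 -0.0173]
8 [ 0.     -0.0045 -0.023 ]
10 [ 0.     -0.0062 -0.0287]
12 [ 0.     -0.008  -0.0343]
14 [ 0.     -0.01   -0.0398]
16 [ 0.     -0.0123 -0.0452]
18 [ 0.     -0.0147 -0.0506]
20 [ 0.     -0.0173 -0.0559]
22 [ 0.    -0.02  -0.061]
{'t': 5.1, 'q': array([ 0.46754356,  0.23749446, -0.47132128,  1.9552942 ,  0.12960545,
        0.97712829, -2.15957582]), 'joint_velocities': array([ 7.08396352e-05, -1.83447037e-03,  7.38021496e-04,  2.27677768e-04,
        5.40957350e-04, -4.90396863e-04, -2.22434644e-03]), 'tau': array([ -0.84592525, -46.43125892,  -4.15629387, -33.01467061,
         0.10836765,  -0.75537963,   0.37187953]), 'ee_pos': array([507.87818782, -66.25250619,  87.99862833]), 'tcp_rot': array([ 6.38663318e-05,  9.65911065e-01, -2.58873873e-01,  3.58042914e-04]), 'wrist_force': array([-1.5138336 , -0.7707556 ,  6.34952157]), 'moment': array([-0.10965539,  0.42943186, -0.40039199]), 'finger_force': 87.95804858207703, 'gripper_width': 8.771575878360695}
```

Request:
{"api": "move_arm", "payload": {
  "plan": [
    [[0,0,-0.0004,-0.003,-1,0,0],[0,0,-0.0008,-0.006,-2,0,0],[0,0,-0.0013,-0.009,-3,0,0],[0,0,-0.0019,-0.0118,-4,0,0],[0,0,-0.0025,-0.0147,-5,0,0],[0,0,-0.0031,-0.0175,-6,0,0],[0,0,-0.0038,-0.0203,-7,0,0],[0,0,-0.0045,-0.0232,-8,0,0],[0,0,-0.0053,-0.026,-9,0,0],[0,0,-0.0062,-0.0288,-10,0,0],[0,0,-0.0062,-0.0288,-10,0,0]]
  ]
}}

```text
t: 6.2
ee_pos: [510.7, -60.6, 116.7]
tcp_rot: [0.085, 0.962, -0.257, -0.023]
wrist_force: [-0.8, -1.1, -2.2]
gripper_width: 8.4
finger_force: 89.2
```

```bash
python3 - <<'E'
from h import *
p=vision.get_image("scene");o=robot.observe();print(o["wrist_force"],o["moment"],o["finger_force"],o["gripper_width"],o["ee_pos"])
a=p["pixels"];cv2.imwrite("pics/p1.png",cv2.resize(a[150:310,130:350],(792,576),interpolation=cv2.INTER_CUBIC))
E
```

```text
[-1.19732053 -0.68270912 -1.07125275] [-0.13110363  0.04443761 -0.07983296] 89.34351682662964 8.301299725072852 [510.62250934 -60.81096296 116.52538415]
```

View pics/p1.png

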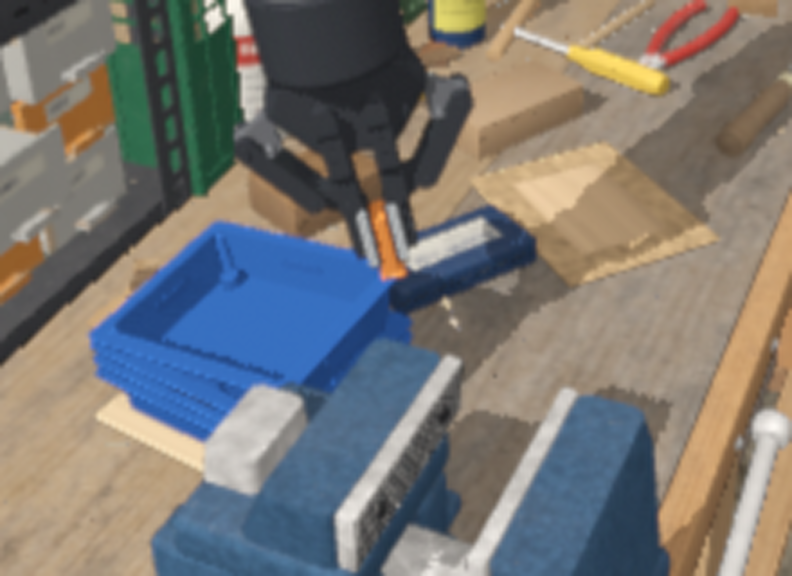

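The tab corner (390,275) is clearly up, with the far corner still on the stack. I'll continue the hinge to 22°.

Request:
{"api": "move_arm", "payload": {
  "plan": [
    [[0,0,-0.0008,-0.006,-2,0,0],[0,0,-0.0019,-0.0118,-4,0,0],[0,0,-0.0031,-0.0175,-6,0,0],[0,0,-0.0045,-0.0232,-8,0,0],[0,0,-0.0062,-0.0288,-10,0,0],[0,0,-0.008,-0.0343,-12,0,0],[0,0,-0.008,-0.0343,-12,0,0]]
  ]
}}

```text
t: 6.95
ee_pos: [518.3, -47.5, 149.0]
tcp_rot: [0.184, 0.949, -0.253, -0.049]
wrist_force: [1.1, 0.1, -2.0]
gripper_width: 8.5
finger_force: 89.4
```

```bash
python3 - <<'E'
from h import *
np.set_printoptions(precision=4,suppress=True)
p,r=pose();o=robot.observe();print(p,o["q"],o["wrist_force"],o["moment"])
print("up",r.inv().apply([0,0,1]))
# level, clear height
print(goal(p+[0,0,100]), goal(p+[0,0,100],down(-120)))
E
```

```text
[518.2669 -47.5004 148.9942] [ 0.2011  0.3399 -0.4666  1.7468  0.4257  1.3926 -2.4963] [ 1.0935  0.1148 -2.0453] [ 0.3772 -0.2562  0.0302]
up [ 0.0003  0.374  -0.9274]
(array([ 0.    ,  0.0374, -0.0927]), array([0., 0., 0.])) (array([ 0.    ,  0.0374, -0.0927]), array([21.9619, -0.0452,  0.1285]))
```

Request:
{"api": "move_arm", "payload": {
  "plan": [
    [[0,0,0.0075,-0.0185,0,0,0],[0,0,0.015,-0.037,0,0,0],[0,0,0.0225,-0.0555,0,0,0],[0,0,0.03,-0.074,0,0,0],[0,0,0.0374,-0.0927,0,0,0],[0,0,0.0374,-0.0927,4,0,0],[0,0,0.0374,-0.0927,8,0,0],[0,0,0.0374,-0.0927,12,0,0],[0,0,0.0374,-0.0927,16,0,0],[0,0,0.0374,-0.0927,20,0,0],[0,0,0.0374,-0.0927,22,0,0],[0,0,0.0374,-0.0927,22,0,0]]
  ]
}}

```text
t: 8.15
ee_pos: [517.1, -50.7, 248.8]
tcp_rot: [-0.0, 0.966, -0.26, 0.001]
wrist_force: [-0.3, -0.2, -1.3]
gripper_width: 8.5
finger_force: 89.3
```

```bash
python3 - <<'E'
from h import *
np.set_printoptions(precision=4,suppress=True)
p=vision.get_image("scene");a=p["pixels"];cv2.imwrite("pics/p2.png",cv2.resize(a[60:310,130:350],(528,600),interpolation=cv2.INTER_CUBIC))
p,r=pose();o=robot.observe();print(p,o["q"],o["wrist_force"],o["moment"],o["gripper_width"])
d=np.array([.5,.866,0])
# TCP = tray centre - 73.5*d; tray_mid z = TCP -22-30
tgt=np.array([590,-287,154])-73.5*d+[0,0,52];print(tgt,np.hypot(*tgt[:2]),goal(tgt,down(-120)))
E
```

```text
[517.204  -49.8722 248.6911] [ 0.424   0.093  -0.4383  1.7551  0.0418  1.3019 -2.1197] [ 0.1377  0.3474 -1.308 ] [-0.083   0.0599 -0.0097] 8.412348321394873
[ 553.25  -350.651  206.   ] 655.0127375105006 (array([0.1819, 0.2422, 0.043 ]), array([ 0.0303, -0.0494, -0.0887]))
```

View pics/p2.png

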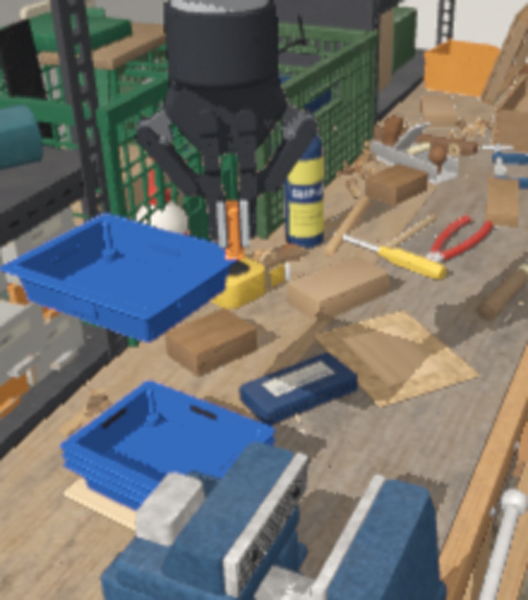

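The top tray is free and level, with three trays left in the stack. Next I'll carry it to the mat.

Request:
{"api": "move_arm", "payload": {
  "plan": [
    [[0,0.008,0.011,0.002,0,0,0],[0,0.024,0.032,0.004,0,0,0],[0,0.045,0.06,0.007,0,0,0],[0,0.066,0.088,0.01,0,0,0],[0,0.087,0.116,0.015,0,0,0],[0,0.108,0.144,0.02,0,0,0],[0,0.128,0.171,0.025,0,0,0],[0,0.146,0.195,0.03,0,0,0],[0,0.161,0.215,0.035,0,0,0],[0,0.173,0.231,0.039,0,0,0],[0,0.18,0.24,0.042,0,0,0],[0,0.182,0.242,0.043,0,0,0]]
  ]
}}

```text
t: 9.4
ee_pos: [554.2, -350.2, 204.6]
tcp_rot: [0.0, 0.966, -0.259, -0.001]
wrist_force: [-0.2, 1.0, -1.4]
gripper_width: 8.6
finger_force: 89.3
```

Request:
{"api": "move_arm", "payload": {
  "plan": [
    [[0,0,0,0,0,0,0],[0,0,0,0,0,0,0],[0,0,0,0,0,0,0],[0,0,0,0,0,0,0],[0,0,0,0,0,0,0]]
  ]
}}

```text
t: 9.9
ee_pos: [554.6, -348.7, 205.8]
tcp_rot: [0.0, 0.966, -0.258, 0.0]
wrist_force: [0.2, 0.0, -1.3]
gripper_width: 8.6
finger_force: 89.3
```

```bash
python3 - <<'E'
from h import *
np.set_printoptions(precision=3,suppress=True)
s=vision.get_image("scene");t=vision.get_image("top")
a=s["pixels"][40:300,180:400];b=t["pixels"][90:270,200:400]
cv2.imwrite("pics/p3.png",np.hstack([cv2.resize(a,(380,450)),cv2.resize(b,(420,378)) if 0 else cv2.resize(b,(420,450))]))
p,r=pose();o=robot.observe();print(p,o["tcp_rot"],o["moment"],o["gripper_width"],np.abs(o["joint_velocities"]).max())
d=np.array([.5,.866,0]);n=np.array([-.866,.5,0])
c=p+73.5*d-[0,0,22]
# predicted rim corners from the TCP pose, level
for k in("tab","far"):
    X=c+(93.2*d if k=="far" else -93.2*d); print(k,X,(proj(s,X)-[180,40])*[380/220,450/260],(proj(t,X)-[200,90])*[2.1,2.5]+[380,0])
for th in(21.3,):
    th=np.radians(th);ex=np.array([np.cos(th),np.sin(th),0]);ey=np.array([-ex[1],ex[0],0])
    for sx,sy in((1,-1),(-1,1)):
        X=c+73*sx*ex+58*sy*ey;print(sx,sy,(proj(s,X)-[180,40])*[380/220,450/260],(proj(t,X)-[200,90])*[2.1,2.5]+[380,0])
E
```

```text
[ 554.503 -348.949  205.634] [ 0.     0.966 -0.258  0.   ] [-0.14   0.072  0.017] 8.25107823821845 0.0033327938788374834
tab [ 544.653 -366.009  183.634] [267.905 174.287] [717.299 315.41 ]
far [ 637.853 -204.587  183.634] [132.489 181.802] [538.374 197.075]
1 -1 [174.551 154.537] [654.562 141.823]
-1 1 [232.172 206.017] [599.405 372.638]
```

View pics/p3.png

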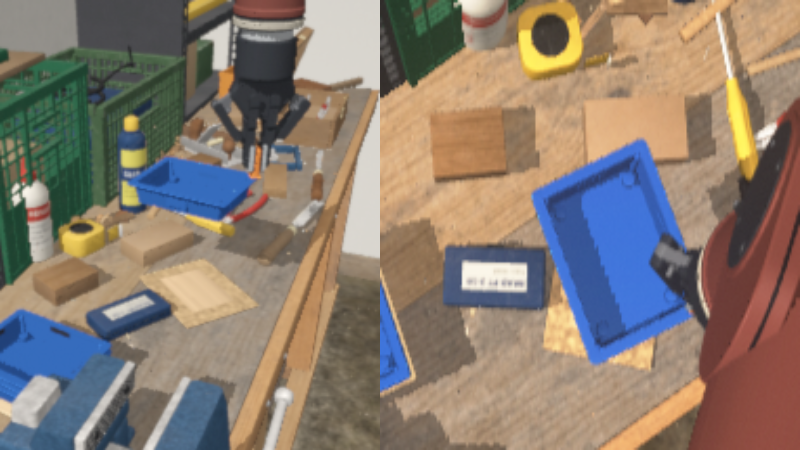

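Seen corners agree with the prediction to within about 8 mm, and the tray is level and open side up. The bystanders haven't moved. I'll make a small centring nudge, settle, then hand in.

Request:
{"api": "move_arm", "payload": {
  "plan": [
    [[0,0.0,0.003,0,0,0,0],[0,-0.002,0.005,0,0,0,0],[0,-0.002,0.005,0,0,0,0],[0,-0.002,0.005,0,0,0,0],[0,-0.002,0.005,0,0,0,0],[0,-0.002,0.005,0,0,0,0],[0,-0.002,0.005,0,0,0,0],[0,-0.002,0.005,0,0,0,0]]
  ]
}}

```text
t: 10.8
ee_pos: [550.3, -352.4, 205.5]
tcp_rot: [-0.0, 0.966, -0.258, -0.0]
wrist_force: [0.3, 0.2, -1.4]
gripper_width: 8.5
finger_force: 89.3
```

```bash
python3 -c "
from cell import robot
print(robot.close_job())"
```

```text
the job is handed in; nothing more can be done
None
```

I peeled the top tray off by its tab, corner first with the far corner still on the stack, and handed the job in at 10.8 s with the tray held level, open side up, about 15 cm above the middle of the mat; the bit case, offcut and sanding block looked unmoved, and no verdict came back.

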